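Set and lock the studio air regulator, then open the valve

TASK

Set up the compressed air for the carving hammer: with the knob still down, turn the big black regulator knob clockwise until its white pointer stands at the red mark on the dial, then pull the knob straight up as far as it goes to lock it there. Only after that, swing the yellow valve lever fully open, in line with the pipe. Leave the things standing around the station where they are, and let go of everything.

Things in the scene. Friction and masses are not known exactly. Their poses are not given: they have to be found in the camera images.
- station: Air station bolted to the bench, does not move: dark base plate 130 x 360 x 12 mm; on it an aluminium regulator with a round grey dial plate (132 mm across, top 110 mm above the bench) and a brass valve, joined by a brass pipe. Origin at the bench, midway between the two; z up; y along the pipe: valve axis at y -100 mm, regulator axis at y +100 mm.
- knob_axis (a point): Point on the knob's vertical axis at the top face of the dial plate (110 mm above the bench). Fixed to the station, does not turn; its axes are those of the station.
- knob_turn (a joint): Turn of the regulator knob, rad: 0 is its low stop, grows clockwise as seen from above, stops at 3.0. It starts at 0 to 0.5. Friction torque about 0.12 N m; stays where it is left.
- knob_lift (a joint): Height to which the knob has been pulled up, m: 0 is down (as it starts), 0.018 is fully up, locked. It takes about 6 N to pull, and friction keeps it where it is left; pressing on it with more than about 3 N pushes it back down.
- knob_top (a point): Centre of the knob's top, on its axis. The knob is a black disc 92 mm across, 16 mm thick; on it stands a black grip bar 80 mm long, 20 mm wide, 36 mm high, centred on the axis, pointing to the white pointer. With the knob down the bar's top is 166 mm and the disc's top 130 mm above the bench.
- pointer (a point): Tip of the white pointer: on the line of the grip bar, 52 mm from the knob axis (just past the disc's rim), 12 mm above the dial plate when the knob is down. It goes round and up with the knob. A white line on top of one half of the bar points the same way.
- mark (a point): Inner end of the red mark, a red tab 18 x 9 mm lying radially on the rim of the grey dial plate; this point is 52 mm from the knob axis. It does not move, and lies 0.7 to 2.4 rad clockwise of where the pointer starts. Pointer set right: horizontal distance from pointer to mark near zero.
- valve_lever (a joint): Swing of the valve lever about a vertical axis, rad: 0 closed (lever across the pipe, pointing to the station's -x), grows counter-clockwise seen from above, 1.571 is its stop, fully open (pointing to the station's -y, in line with the pipe, away from the regulator). Starts at 0 to 0.3. Friction torque about 0.22 N m; stays where it is left.
- valve_axis (a point): Point on the valve lever's vertical axis, at the lever's mid-height, 94 mm above the bench. Fixed; its axes are those of the station.
- lever_tip (a point): Free end of the lever, 135 mm from its axis, at mid-height (94 mm above the bench). The outer 90 mm is a yellow grip 24 mm wide and 14 mm thick, the rest a steel strip 20 mm wide. Below the lever the pipe and valve reach up to 70 mm above the bench.
- maquette: Terracotta portrait bust on a square dark wooden foot 71 mm wide, 132 mm tall, loose; origin at the middle of its underside. To be left alone.
- tin: Metal tin with paper label, 72 mm across, 100 mm tall, loose; origin at the middle of its underside. To be left alone.
- mallet: Wooden carver's mallet lying on its side, 250 mm long, head 68 mm across and 100 mm long, loose; origin on the bench under the joint of head and handle. To be left alone.

How it is judged:
By the outcome, as a careful person would: the job done as asked, in the order asked, and still so for the second after the job is handed in, with the robot touching nothing.
It also fails if it takes over 66 s, if anything falls off the work surface, if the arm or the gripper's body presses on something with over 40 N, if the wrist force passes 120 N, or if a joint passes its speed limit or range.

ROBOT

A 6-joint arm with a two-finger parallel gripper is mounted at the origin on the work surface. World frame = base frame: x ahead of the robot, y to its left, z up, the work surface at z = 0. Lengths are in m, angles in degrees, forces in N, time in s.
With the tool pointing down it reaches from about 0.25 to 0.725 m from the base axis. Payload 9.7 kg.
Tool frame: the origin (TCP) lies between the finger pads; the fingertips stand 22 mm ahead of it and the grasp point (between the pads) lies 3 mm ahead of it; z points along the fingers, y is the line along which they close (so a half turn about z gives the same grasp; the last joint's range is limited). The gripper opens to 85 mm and grips with 20 to 120 N. Pads are 22 mm wide; open, the fingers measure 114 mm over their backs; the gripper's body (76 mm by 85 mm) begins 54 mm behind the grasp point. The pads swing forward as they close: fully open they stand 13 mm farther back than shut.
Start: joints at [65.088, 4.979, 10.078, 95.1, 0, 90], TCP at [0.232, 0.499, 0.253] pointing down, gripper open.
Joint ranges: [-179.16, 179.16], [-48.56, 103.87], [-65.8, 70.77], [-126.05, 130.52], [-82.76, 87.17], [-180, 180]. Speed limits (degrees/s): [127.2, 127.2, 147.25, 180, 180, 180].

INTERFACE

Orientations are given as [roll, pitch, yaw] about the fixed x, y, z axes, in that order (R = Rz(yaw) Ry(pitch) Rx(roll)).
In Python, from workcell import bot, viewer, finder gives the robot as it stands.
- The arm moves only by the tool move_arm, never from a script. Its arguments are lists of equal length, an entry for each row: "offset": the shift along the tool's x, y, z in cm, a list of three; "twist": the turn, a rotation vector about the tool's x, y, z in rad, a list of three; "grip": the opening, from 0 (shut) to 1 (fully open). In form: {"offset": [[x, y, z], ...], "twist": [[ax, ay, az], ...], "grip": [grip, ...]}. A call has 1 to 5 rows; each row shifts and turns the commanded pose from where the row before left it, along the tool's axes as they then stand; what a row does not reach is not made up. A row lasts 1/10 s, in which the tool goes at most 50 mm and 8.59 degrees, less where a joint would pass 70% of its speed; a pose out of reach is approached as far as the arm can. A call is refused whole if a number of a shift passes 5 or a number of a turn 0.15, either way. A call with a gripper value outside its range is refused whole. The fingers move at their own pace and stop on an object; "force" is the grip in N (left out, the last holds). Time passes only in rows, so rows that do not move let the fingers close. It gives the time, the measured TCP pose, the force, the opening and the grip force at its end, in the units of the state.
- bot.get_obs(): the state, without advancing time (a new reading comes with each control period).
- viewer.camera(name): name is "side" or "top" or "wrist"; returns a dict with "color" (420x560x3 uint8, red, green, blue), "depth" (420x560 float32, m along the optical axis (not along the pixel's ray), 0 where there is no reading), "vfov" (degrees; the focal length in pixels is half the picture's height over the tangent of half this angle, whatever the lens; pixels are square), "cx", "cy" (the principal point, pixels), "position" and "attitude" of the camera in the world; the wrist camera has in their place "tool_from_camera" (4x4, takes a point from camera to tool coordinates, whose origin is the TCP and whose axes are the flange's). Camera axes: x right, y down, z forward; pixel columns grow to the right and rows downward; lengths in m; the calibration is good to about 2 mm. The wrist camera is an equidistant fisheye: a pixel r from the principal point sees the ray r / f radians off the axis. A picture is of the moment at which its call begins: read the wrist's pose just before it.
- bot.job_done(): hands the job in; it is judged then, once.
Trained networks look in a picture, given as the dict that the camera call returned (one of the last four; its "shot" number tells which), for a name from the list of things; names that differ only in an ending like _2 or _b are one class to them, and where a whole thing is asked for, a point or a joint stands for the part that bears it (a point fixed in the world has none). Each returns a list of dicts, best first, with "p" (0 to 1); they miss things now and then, are a little off and sometimes report something else, mostly with a low value. They report only what shows in the picture. A call takes as long as a camera call.
- finder.boxes_of(picture, thing): "position" ([column, row] in pixels, amid what is visible of it).
- finder.pinpoint(picture, thing): "position" ([column, row] in pixels: a listed point, or the origin of a listed thing).
The state is a dict: "time": time; "q": joint angles; "qd": joint speeds; "joint_efforts": joint torques, N m; "ee_pos": TCP position; "tcp_rot": TCP orientation; "wrist_force": force on the tool from outside, world axes, zero at the start; "torque": the same for the moment, N m; "opening": finger opening in m; "grasp_force": force on a finger pad.
Only numpy, scipy, OpenCV 4.12 (cv2) and the standard library are available. Lean on these libraries where they do the work, as an engineer would, in place of code of your own. Each camera call takes 0.05 s, during which the arm holds its last target. There are 200 camera calls.

## Working session

There is one attempt and no reset: what is moved stays moved. The work goes in short steps, Python scripts to look and compute and a tool call to move; the robot and the scene stay as the last step left them, time stands still between calls to the robot, and variables do not carry over. Pictures are saved under pics/ and viewed, at most 10 in all, crops included, and the job is handed in when it is done.

Besides the shell and the picture viewer there is one more tool, called after "Emit:" as name(argument=value, ...) on one line, values as JSON. move_arm: Moves the arm, as the interface text tells. Its arguments: {"type":"object","properties":{"offset":{"type":"array","items":{"type":"array","items":{"type":"number"}}},"twist":{"type":"array","items":{"type":"array","items":{"type":"number"}}},"grip":{"type":"array","items":{"type":"number"}},"force":{"type":"number"}},"required":["offset","twist","grip"]}

```bash
mkdir -p pics; cat > h.py <<'E'
import numpy as np, cv2
from scipy.spatial.transform import Rotation as R
from workcell import bot, viewer, finder
def save(p,n): cv2.imwrite('pics/'+n,cv2.cvtColor(p['color'],cv2.COLOR_RGB2BGR))
def f(p): return p['color'].shape[0]/2/np.tan(np.radians(p['vfov'])/2)
def Rm(a):
    a=np.array(a,float)
    if a.shape==(3,3): return a
    if a.size==4: return R.from_quat(a).as_matrix()
    return R.from_euler('xyz',a,degrees=True).as_matrix()
def ray(p,uv,obs=None):
    "origin, direction in world"
    x=(uv[0]-p['cx'])/f(p); y=(uv[1]-p['cy'])/f(p)
    if 'tool_from_camera' in p:
        r=np.hypot(x,y); d=np.array([x/r*np.sin(r),y/r*np.sin(r),np.cos(r)]) if r>0 else np.array([0,0,1.])
        T=np.array(p['tool_from_camera']); W=Rm(obs['tcp_rot'])
        return W@T[:3,3]+obs['ee_pos'], W@T[:3,:3]@d
    return np.array(p['position']), Rm(p['attitude'])@np.array([x,y,1.])
def at_z(p,uv,z,obs=None):
    o,d=ray(p,uv,obs); return o+d*(z-o[2])/d[2]
E
python3 - <<'E'
from h import *
o=bot.get_obs(); print(o)
Z=dict(knob_top=.166,pointer=.122,mark=.110,lever_tip=.094,valve_axis=.094,knob_axis=.110,station=0,maquette=0,tin=0,mallet=0)
for c in ['top','side','wrist']:
    o=bot.get_obs(); p=viewer.camera(c); save(p,c+'0.png')
    print(c,p['vfov'],p.get('position'),p.get('attitude'),p.get('tool_from_camera'))
    for k,z in Z.items():
        for r in finder.pinpoint(p,k)[:1]:
            print(k,round(r['p'],2),np.round(r['position']),np.round(at_z(p,r['position'],z,o),3))
E
```

```text
{'time': 0.0, 'q': array([ 6.50864283e+01,  5.01121163e+00,  1.00336030e+01,  9.50974032e+01,
       -1.89384585e-03,  9.00015492e+01]), 'qd': array([-0.02623819,  0.02752214, -0.02921847,  0.03173532, -0.04340736,
       -0.04617623]), 'joint_efforts': array([ 5.94907324e-04, -5.20390248e+01,  4.64797390e+01,  1.62436691e-02,
       -1.36020995e-05, -3.76036098e-06]), 'ee_pos': array([0.23161592, 0.49864382, 0.25257434]), 'tcp_rot': array([-1.79924988e+02,  1.89587239e-03,  1.55084882e+02]), 'wrist_force': array([-0.0697234 , -0.7926874 ,  0.04977758]), 'torque': array([-0.01351499,  0.03577993,  0.00590155]), 'grasp_force': 0.0, 'opening': 0.0855065421663887}
top 44.33356654508203 [0.44913694 0.09027165 1.02722972] [-171.16940768   -0.40598147  -89.25198725] None
knob_top 0.88 [277. 196.] [0.607 0.089 0.166]
pointer 0.17 [278. 172.] [0.659 0.088 0.122]
mark 0.36 [276. 172.] [0.662 0.092 0.11 ]
lever_tip 0.74 [374. 303.] [ 0.43  -0.087  0.094]
valve_axis 0.84 [381. 225.] [ 0.57  -0.102  0.094]
knob_axis 0.95 [278. 206.] [0.6   0.087 0.11 ]
station 0.83 [323. 219.] [ 0.593 -0.004  0.
[... 266 characters left out ...]
[283. 174.] [0.612 0.098 0.166]
pointer 0.78 [271. 187.] [0.596 0.138 0.122]
mark 0.4 [310. 197.] [0.665 0.107 0.11 ]
lever_tip 0.62 [174. 287.] [ 0.43  -0.086  0.094]
valve_axis 0.8 [276. 284.] [ 0.569 -0.101  0.094]
knob_axis 0.59 [276. 202.] [0.6   0.099 0.11 ]
station 0.61 [276. 284.] [0.584 0.004 0.   ]
tin 0.94 [398. 329.] [ 0.751 -0.126  0.   ]
mallet 0.69 [364. 236.] [0.785 0.123 0.   ]
wrist 65.70646984690485 None None [[ 1.25632303e-03 -9.60361384e-01 -2.78755151e-01  7.16860131e-02]
 [ 9.99999205e-01  1.23781549e-03  2.42405687e-04  4.62988600e-04]
 [ 1.12250383e-04 -2.78755234e-01  9.60362175e-01 -1.20971268e-01]
 [ 0.00000000e+00  0.00000000e+00  0.00000000e+00  1.00000000e+00]]
```

```bash
cd pics; python3 -c "
import cv2
a=cv2.imread('top0.png');cv2.imwrite('t.png',cv2.resize(a[90:330,200:460],None,fx=2.4,fy=2.4,interpolation=2))"
```

```text
(no output)
```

View pics/t.png

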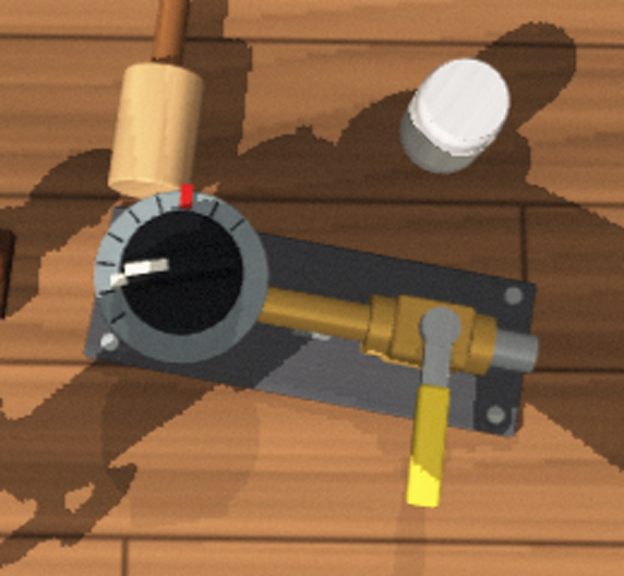

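View pics/side0.png

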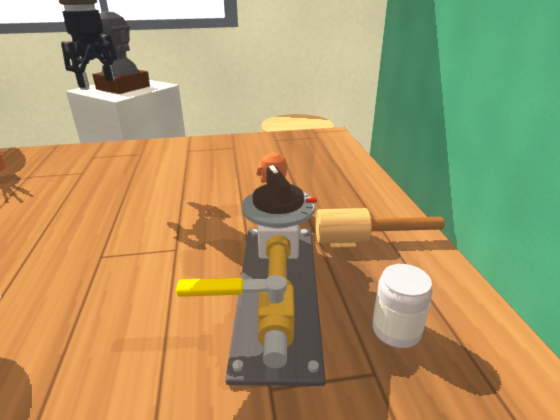

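The top view shows the pointer at about (249,207), pointing to +y. The red mark is at about (278,176), towards +x from the knob. The lever tip is at about (376,297), near closed. In the side view the bust is behind the knob, and the mallet and tin are on the far (+x) side. I'll move over the knob.

Emit:
move_arm(offset=[[-4.2, -1.78, 0], [-4.2, -1.78, 0], [-4.2, -1.78, 0], [-4.2, -1.78, 0], [-4.2, -1.78, 0]], twist=[[0, 0, 0], [0, 0, 0], [0, 0, 0], [0, 0, 0], [0, 0, 0]], grip=[1, 1, 1, 1, 1])

```text
time: 2.15
ee_pos: [0.3855, 0.3282, 0.2535]
tcp_rot: [180.0, 0.0, 155.1]
wrist_force: [0.1, 1.3, -0.0]
opening: 0.0853
grasp_force: 0.0
```

Emit:
move_arm(offset=[[-4.2, -1.78, 0], [-4.2, -1.78, 0], [-4.2, -1.78, 0], [-4.2, -1.78, 0], [-4.2, -1.78, 0]], twist=[[0, 0, 0], [0, 0, 0], [0, 0, 0], [0, 0, 0], [0, 0, 0]], grip=[1, 1, 1, 1, 1])

```text
time: 2.65
ee_pos: [0.5386, 0.1588, 0.2534]
tcp_rot: [180.0, 0.0, 155.1]
wrist_force: [0.9, 0.4, 0.4]
opening: 0.0854
grasp_force: 0.0
```

```bash
python3 - <<'E'
from h import *
o=bot.get_obs(); print(o['time'],o['q'].round(1),o['ee_pos'],o['tcp_rot'])
p=viewer.camera('wrist'); save(p,'w1.png')
Z=dict(knob_top=.166,pointer=.122,mark=.110,lever_tip=.094,valve_axis=.094,knob_axis=.110,maquette=0,mallet=0)
for k,z in Z.items():
    for r in finder.pinpoint(p,k)[:1]: print(k,round(r['p'],2),np.round(r['position']),np.round(at_z(p,r['position'],z,o),4))
E
```

```text
2.65 [16.4  6.6 11.8 95.2  0.  41.3] [0.5386376  0.158793   0.25344627] [1.79981522e+02 1.71679252e-02 1.55080689e+02]
knob_top 0.68 [233. 327.] [0.6039 0.0945 0.166 ]
pointer 0.6 [283. 270.] [0.5937 0.1439 0.122 ]
mark 0.42 [256. 340.] [0.6629 0.0828 0.11  ]
lever_tip 0.67 [ 29. 209.] [ 0.434  -0.0903  0.094 ]
valve_axis 0.9 [ 83. 312.] [ 0.5691 -0.1031  0.094 ]
knob_axis 0.55 [233. 291.] [0.6007 0.0895 0.11  ]
maquette 0.55 [383. 199.] [0.6185 0.2728 0.    ]
mallet 0.64 [312. 341.] [0.7797 0.1119 0.    ]
```

View pics/w1.png

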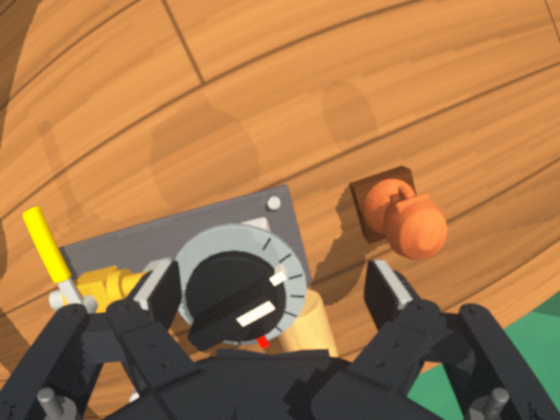

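```bash
python3 - <<'E'
from h import *
from scipy.optimize import least_squares
def plane(p,m,z,o=None):
    v,u=np.nonzero(m); return np.array([at_z(p,(a,b),z,o)[:2] for a,b in zip(u,v)])
for c,n in (('top','top0'),('wrist','w1'),('side','side0')):
    o=bot.get_obs(); p=viewer.camera(c); im=cv2.imread(f'pics/{n}.png'); hsv=cv2.cvtColor(im,cv2.COLOR_BGR2HSV)
    H,S,V=cv2.split(hsv)
    u0={'top':(277,204),'wrist':(240,285),'side':(277,203)}[c]
    red=((H<4)|(H>176))&(S>200)&(V>150)
    M=plane(p,red,.111,o); c0=np.array([.6,.0925])
    M=M[np.linalg.norm(M-c0,axis=1)<.09]
    gray=(S<75)&(V>75)&(V<190)
    n_,lab=cv2.connectedComponents(gray.astype(np.uint8))
    yy,xx=np.nonzero(gray); G=plane(p,gray,.11,o); k=np.linalg.norm(G-c0,axis=1)<.075
    mask=np.zeros_like(gray); mask[yy[k],xx[k]]=1
    # outer rim: farthest in-angle pixels
    G=G[k]; a=np.degrees(np.arctan2(*(G-c0).T[::-1]))//6; r=np.linalg.norm(G-c0,axis=1)
    E=np.array([G[a==i][r[a==i].argmax()] for i in np.unique(a)])
    s=least_squares(lambda q:np.linalg.norm(E-q[:2],axis=1)-q[2],[*c0,.066],loss='soft_l1',f_scale=.001)
    s2=least_squares(lambda q:np.linalg.norm(E-q[:2],axis=1)-.0655,c0,loss='soft_l1',f_scale=.001)
    print(c,s.x.round(4),s2.x.round(4),len(E),np.abs(s2.fun).mean().round(4))
    m=M.mean(0) if len(M) else None; ax=s2.x
    white=(S<60)&(V>195); Wp=plane(p,white,.122,o); Wl=plane(p,white,.166,o)
    d=np.linalg.norm(Wp-ax,axis=1); tip=Wp[(d>.043)&(d<.058)]
    print(' red',m,len(M),'ang',np.degrees(np.arctan2(*(m-ax)[::-1])),'r',np.linalg.norm(m-ax))
    if len(tip): t=tip.mean(0); print(' ptr',t,len(tip),np.degrees(np.arctan2(*(t-ax)[::-1])),np.linalg.norm(t-ax), tip.std(0))
    d=np.linalg.norm(Wl-ax,axis=1); L=Wl[d<.05]
    if len(L): 
        t=L.mean(0); print(' line',t,len(L),np.degrees(np.arctan2(*(t-ax)[::-1])),np.linalg.norm(t-ax))
E
```

```text
top [0.6026 0.093  0.0656] [0.6026 0.0929] 60 0.0015
 red [0.66481938 0.08910733] 32 ang -3.5128767722700145 r 0.06237634025448063
 ptr [0.59764166 0.14132255] 19 95.80349432481353 0.04864256587313063 [0.00237479 0.00231112]
 line [0.59601973 0.12717396] 67 100.8129055422078 0.03486365993712235
wrist [0.5948 0.0954 0.0698] [0.5921 0.0978] 55 0.0051
 red [0.66488759 0.09200173] 59 ang -4.549035721009769 r 0.07297231663456907
 ptr [0.60439991 0.14374753] 515 75.06947582265212 0.04756401196513449 [0.01824581 0.01127862]
 line [0.60034029 0.12540115] 566 73.46921100671058 0.02880229840933643
side [0.6003 0.0839 0.0657] [0.6003 0.0837] 45 0.0021
 red [0.66140513 0.09524097] 12 ang 10.664573947326392 r 0.06222664991176854
 ptr [0.65367146 0.09596784] 8 12.908237072354877 0.05480308533458373 [0.00170336 0.00590882]
 line [0.59853759 0.12160516] 29 92.59335560340523 0.037918632683726416
```

Emit:
move_arm(offset=[[-4.26, -1.65, 0], [-4.26, -1.65, 0], [0, 0, 0], [0, 0, 0], [0, 0, 0]], twist=[[0, 0, 0], [0, 0, 0], [0, 0, -0.142], [0, 0, -0.142], [0, 0, -0.142]], grip=[1, 1, 1, 1, 1])

```text
time: 3.75
ee_pos: [0.6011, 0.0946, 0.2531]
tcp_rot: [-180.0, -0.0, 179.8]
wrist_force: [0.8, 0.9, 0.5]
opening: 0.0855
grasp_force: 0.0
```

Emit:
move_arm(offset=[[0, 0, 0], [0, 0, 0], [0, 0, 0], [0, 0, 0], [0, 0, 0]], twist=[[0, 0, -0.142], [0, 0, -0.142], [0, 0, -0.142], [0, 0, -0.142], [0, 0, -0.142]], grip=[1, 1, 1, 1, 1])

```text
time: 4.25
ee_pos: [0.6009, 0.0951, 0.2534]
tcp_rot: [-180.0, 0.0, -139.5]
wrist_force: [-0.3, -0.0, 0.2]
opening: 0.0858
grasp_force: 0.0
```

Emit:
move_arm(offset=[[0, 0, 0], [0, 0, 0], [0, 0, 0], [0, 0, 0], [0, 0, 0]], twist=[[0, 0, -0.142], [0, 0, -0.142], [0, 0, -0.142], [0, 0, -0.142], [0, 0, -0.142]], grip=[1, 1, 1, 1, 1])

```text
time: 4.75
ee_pos: [0.6008, 0.0951, 0.2534]
tcp_rot: [-180.0, 0.0, -98.8]
wrist_force: [0.5, -0.5, 0.7]
opening: 0.0855
grasp_force: 0.0
```

Emit:
move_arm(offset=[[0, 0, 0], [0, 0, 0], [0, 0, 0]], twist=[[0, 0, -0.142], [0, 0, -0.142], [0, 0, 0]], grip=[1, 1, 1])

```text
time: 5.05
ee_pos: [0.6008, 0.095, 0.2533]
tcp_rot: [-180.0, -0.0, -82.7]
wrist_force: [-0.9, -0.3, 0.2]
opening: 0.0853
grasp_force: 0.0
```

```bash
python3 - <<'E'
from h import *
o=bot.get_obs(); print(o['time'],o['q'].round(1),o['ee_pos'],o['tcp_rot'])
p=viewer.camera('wrist'); save(p,'w2.png')
Z=dict(knob_top=.166,pointer=.122,mark=.110,knob_axis=.110,maquette=0)
for k,z in Z.items():
    for r in finder.pinpoint(p,k)[:1]: print(k,round(r['p'],2),np.round(r['position']),np.round(at_z(p,r['position'],z,o),4))
E
```

```text
5.05 [  9.   13.3  19.4  96.2  -0.  -88.3] [0.60084366 0.09504359 0.25334849] [-1.79996658e+02 -6.38194711e-04 -8.27165070e+01]
knob_top 0.59 [273. 216.] [0.6004 0.0905 0.166 ]
mark 0.49 [207. 192.] [0.656  0.0939 0.11  ]
knob_axis 0.63 [270. 195.] [0.6031 0.0896 0.11  ]
maquette 0.76 [240. 302.] [0.6225 0.2695 0.    ]
```

View pics/w2.png

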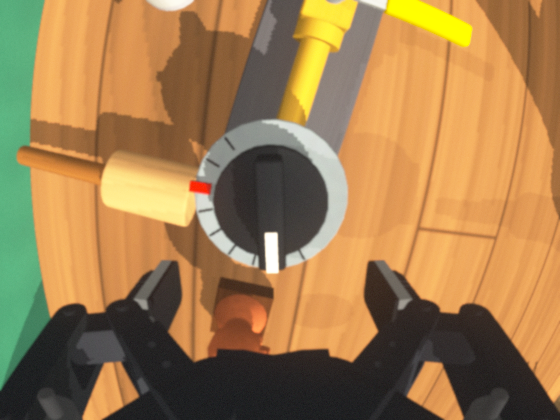

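The knob is fully in view, with its axis near (271,195). The bar runs from (270,155) to (272,270) with its white end down, and the red mark is at (200,187). I'll fit the dial, mark and bar line here.

```bash
cat > fit.py <<'E'
from h import *
from scipy.optimize import least_squares
def ang(d): return np.degrees(np.arctan2(d[1],d[0]))
def measure(p,o,c0=(.602,.093),lift=0.,zl=.166):
    im=cv2.cvtColor(p['color'],cv2.COLOR_RGB2HSV); H,S,V=cv2.split(im)
    def plane(m,z): v,u=np.nonzero(m); return np.array([at_z(p,(a,b),z,o)[:2] for a,b in zip(u,v)])
    c0=np.array(c0)
    G=plane((S<75)&(V>75),.11); G=G[np.linalg.norm(G-c0,axis=1)<.074]
    a=np.degrees(np.arctan2(*(G-c0).T[::-1]))//6; r=np.linalg.norm(G-c0,axis=1)
    E=np.array([G[a==i][r[a==i].argmax()] for i in np.unique(a)])
    s=least_squares(lambda q:np.linalg.norm(E-q[:2],axis=1)-q[2],[*c0,.066],loss='soft_l1',f_scale=.0007)
    ax=s.x[:2]; print('axis',s.x.round(4),np.median(abs(s.fun)).round(4),len(E))
    M=plane(((H<4)|(H>176))&(S>200)&(V>120),.111); M=M[np.linalg.norm(M-ax,axis=1)<.08]
    if len(M): m=M.mean(0); print('mark',m.round(4),len(M),'ang',ang(m-ax).round(2),'r',np.linalg.norm(m-ax).round(4))
    W=(S<60)&(V>170)
    P=plane(W,.122+lift); d=np.linalg.norm(P-ax,axis=1); P=P[(d>.046)&(d<.054)]
    L=plane(W,zl+lift); d=np.linalg.norm(L-ax,axis=1); L=L[(d<.041)]
    for n,X in (('ptr',P),('line',L)):
        if len(X):
            m=X.mean(0); e=np.linalg.svd(X-m,full_matrices=False)[2][0]; e=e*np.sign(e@(m-ax)) 
            print(n,m.round(4),len(X),'ang',ang(m-ax).round(2),'r',np.linalg.norm(m-ax).round(4),'principal',ang(e).round(2),X.std(0).round(4))
    return ax
E
python3 - <<'E'
from fit import *
o=bot.get_obs(); measure(viewer.camera('wrist'),o)
E
```

```text
axis [0.6025 0.0911 0.0662] 0.001 60
mark [0.6588 0.0898] 60 ang -1.4 r 0.0564
ptr [0.5854 0.097 ] 1648 ang 160.88 r 0.018 principal -141.19 [0.0353 0.032 ]
line [0.5995 0.1126] 1774 ang 97.81 r 0.0216 principal -173.29 [0.0246 0.011 ]
```

Emit:
move_arm(offset=[[0.3, -0.13, 0], [0, 0, 3.5], [0, 0, 3.5], [0, 0, 2.5], [0, 0, 0]], twist=[[0, 0, 0], [0, 0, 0], [0, 0, 0], [0, 0, 0], [0, 0, 0]], grip=[1, 1, 1, 1, 1])

```text
time: 5.9
ee_pos: [0.601, 0.0914, 0.1544]
tcp_rot: [179.7, -0.0, -82.9]
wrist_force: [-0.2, 0.5, -0.3]
opening: 0.0853
grasp_force: 0.0
```

Emit:
move_arm(offset=[[0, 0, 0], [0, 0, 0], [0, 0, 0], [0, 0, 0], [0, 0, 0]], twist=[[0, 0, 0], [0, 0, 0], [0, 0, 0], [0, 0, 0], [0, 0, 0]], grip=[0, 0, 0, 0, 0], force=40)

```text
time: 6.4
ee_pos: [0.603, 0.0919, 0.1594]
tcp_rot: [-179.9, 0.0, -82.9]
wrist_force: [-0.9, -0.2, 3.4]
opening: 0.0193
grasp_force: 41.8
```

Emit:
move_arm(offset=[[0, 0, 0], [0, 0, 0], [0, 0, 0], [0, 0, 0], [0, 0, 0]], twist=[[0, 0, 0], [0, 0, 0], [0, 0, 0], [0, 0, 0], [0, 0, 0]], grip=[0, 0, 0, 0, 0])

```text
time: 6.9
ee_pos: [0.6029, 0.0919, 0.1593]
tcp_rot: [-179.9, -0.0, -82.9]
wrist_force: [-1.2, 0.2, 6.6]
opening: 0.0194
grasp_force: 42.1
```

Emit:
move_arm(offset=[[0, 0, 0], [0, 0, 0], [0, 0, 0], [0, 0, 0], [0, 0, 0]], twist=[[0, 0, 0.138], [0, 0, 0.138], [0, 0, 0.138], [0, 0, 0.138], [0, 0, 0.138]], grip=[0, 0, 0, 0, 0])

```text
time: 7.4
ee_pos: [0.6031, 0.0918, 0.1593]
tcp_rot: [-179.9, 0.1, -122.7]
wrist_force: [0.0, -0.9, 6.0]
opening: 0.0197
grasp_force: 43.0
```

Emit:
move_arm(offset=[[0, 0, 0], [0, 0, 0], [0, 0, 0], [0, 0, 0], [0, 0, 0]], twist=[[0, 0, 0.138], [0, 0, 0.138], [0, 0, 0.138], [0, 0, 0.138], [0, 0, 0.138]], grip=[0, 0, 0, 0, 0])

```text
time: 7.9
ee_pos: [0.6032, 0.0917, 0.1593]
tcp_rot: [-180.0, 0.1, -162.3]
wrist_force: [1.1, -0.3, 5.0]
opening: 0.0194
grasp_force: 43.0
```

Emit:
move_arm(offset=[[0, 0, 0], [0, 0, 0], [0, 0, 0]], twist=[[0, 0, 0.138], [0, 0, 0.138], [0, 0, 0]], grip=[0, 0, 0])

```text
time: 8.2
ee_pos: [0.6031, 0.0916, 0.1593]
tcp_rot: [-180.0, 0.1, -178.0]
wrist_force: [-0.1, -1.0, 6.0]
opening: 0.0195
grasp_force: 38.7
```

```bash
python3 - <<'E'
from h import *
o=bot.get_obs(); print(o['time'],o['q'].round(1),o['ee_pos'],o['tcp_rot'],o['torque'])
p=viewer.camera('wrist'); s=viewer.camera('side'); save(p,'w3.png'); save(s,'s3.png')
a=cv2.imread('pics/w3.png'); b=cv2.imread('pics/s3.png')
b=cv2.resize(b[130:250,200:360],(400,300),interpolation=2); a=cv2.resize(a,(400,300))
cv2.imwrite('pics/c3.png',np.hstack([a,b]))
for n,q in (('w',p),('s',s)):
  for k,z in dict(pointer=.122,mark=.11).items():
    for r in finder.pinpoint(q,k)[:1]: print(n,k,round(r['p'],2),np.round(r['position'],1),np.round(at_z(q,r['position'],z,o),4))
E
```

```text
8.2 [ 8.7 12.3  7.9 85.5 -0.   6.7] [0.60312153 0.09162249 0.15933835] [-1.79974069e+02  1.07064087e-01 -1.78035206e+02] [-0.25612022  0.00817487 -0.04106489]
s pointer 0.58 [305.7 192.8] [0.655  0.1023 0.122 ]
s mark 0.53 [309.5 199.9] [0.661  0.0962 0.11  ]
```

View pics/c3.png

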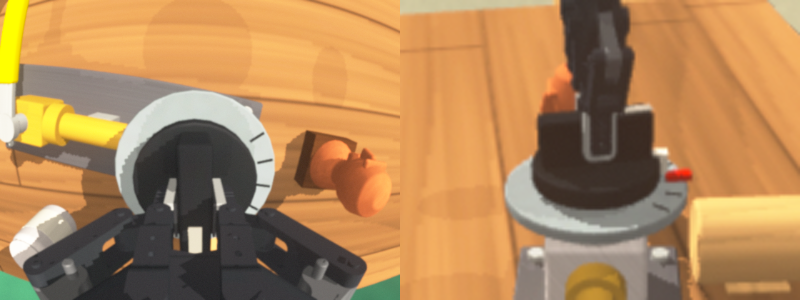

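The side view shows the pointer slightly short of the red mark (crop 660,153 against 678,174). I'll turn about 4.5° more, then let go and rise to check from close by.

Emit:
move_arm(offset=[[0, 0, 0], [0, 0, 0], [0, 0, 0], [0, 0, 0], [0, 0, 0]], twist=[[0, 0, 0.079], [0, 0, 0], [0, 0, 0], [0, 0, 0], [0, 0, 0]], grip=[0, 0, 1, 1, 1])

```text
time: 9.0
ee_pos: [0.6026, 0.0919, 0.158]
tcp_rot: [-180.0, -0.0, 177.7]
wrist_force: [0.1, 0.2, -0.8]
opening: 0.0623
grasp_force: 0.0
```

Emit:
move_arm(offset=[[0, 0, 0], [0, 0, -3], [0, 0, -4], [0, 0, -3], [0, 0, 0]], twist=[[0, 0, 0], [0, 0, 0], [0, 0, 0], [0, 0, 0], [0, 0, 0]], grip=[1, 1, 1, 1, 1])

```text
time: 9.5
ee_pos: [0.6037, 0.092, 0.2631]
tcp_rot: [179.9, 0.4, 177.7]
wrist_force: [1.0, -0.3, -0.7]
opening: 0.0852
grasp_force: 0.0
```

```bash
sed -i 's/W=(S<60)&(V>170)/W=(S<60)\&(V>225)/' fit.py; python3 - <<'E'
from fit import *
o=bot.get_obs(); print(o['time'],o['ee_pos'],o['tcp_rot'])
p=viewer.camera('wrist'); save(p,'w4.png'); measure(p,o,(.603,.092))
a=cv2.imread('pics/w4.png')[150:300,170:370]; cv2.imwrite('pics/c4.png',cv2.resize(a,None,fx=4,fy=4,interpolation=2))
for k,z in dict(pointer=.122,mark=.11,knob_axis=.11,knob_top=.166).items():
    for r in finder.pinpoint(p,k)[:1]: print(k,round(r['p'],2),np.round(r['position'],1),np.round(at_z(p,r['position'],z,o),4))
E
```

```text
9.5 [0.60369391 0.09202825 0.26310673] [179.92719249   0.37924928 177.7291508 ]
axis [0.5993 0.0902 0.0686] 0.0016 60Traceback (most recent call last):
  File "<stdin>", line 3, in <module>
  File "fit.py", line 13, in measure
    M=plane(((H<4)|(H>176))&(S>200)&(V>120),.111); M=M[np.linalg.norm(M-ax,axis=1)<.08]
                                                                      ~^~~
ValueError: operands could not be broadcast together with shapes (0,) (2,)
```

Emit:
move_arm(offset=[[-3, 0, -2], [-3, 0, -2], [0, 0, 0]], twist=[[0, 0, 0], [0, 0, 0], [0, 0, 0]], grip=[1, 1, 1])

```text
time: 9.85
ee_pos: [0.666, 0.0894, 0.297]
tcp_rot: [-180.0, 0.0, 177.7]
wrist_force: [-0.2, -0.5, -0.6]
opening: 0.085
grasp_force: 0.0
```

```bash
python3 - <<'E'
from fit import *
o=bot.get_obs(); print(o['time'],o['ee_pos'],o['tcp_rot'])
p=viewer.camera('wrist'); save(p,'w4.png')
a=cv2.imread('pics/w4.png')[130:330,150:400]; cv2.imwrite('pics/c4.png',cv2.resize(a,None,fx=3,fy=3,interpolation=2))
for k,z in dict(pointer=.122,mark=.11,knob_axis=.11,knob_top=.166).items():
    for r in finder.pinpoint(p,k)[:1]: print(k,round(r['p'],2),np.round(r['position'],1),np.round(at_z(p,r['position'],z,o),4))
measure(p,o,(.603,.092))
E
```

```text
9.85 [0.6660335  0.08939116 0.29698284] [-1.79998919e+02  1.76937823e-02  1.77695045e+02]
pointer 0.92 [272.3 180.7] [0.6533 0.0905 0.122 ]
mark 0.47 [272.3 185.2] [0.6601 0.0903 0.11  ]
knob_axis 0.71 [270.8 181.6] [0.6565 0.0889 0.11  ]
knob_top 0.65 [272.2 128.9] [0.6039 0.0924 0.166 ]
axis [0.6018 0.0904 0.0667] 0.0018 60
mark [0.665  0.0895] 51 ang -0.85 r 0.0632
ptr [0.6516 0.091 ] 84 ang 0.64 r 0.0497 principal 60.33 [0.0024 0.0025]
line [0.6271 0.0916] 409 ang 2.57 r 0.0252 principal -1.18 [0.0088 0.0024]
```

View pics/c4.png

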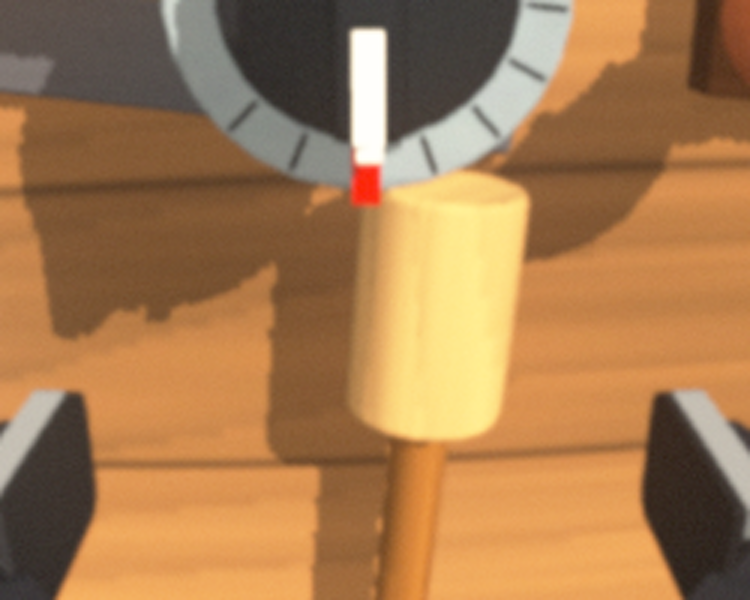

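White pointer (368,150) stands about 1 mm (1.1°) to the +y side of the red tab's centre (366,180). I'll regrip, turn about 1° more and recheck.

Emit:
move_arm(offset=[[3.15, 0, 2], [3.15, 0, 2], [0, 0, 5], [0, 0, 4.8], [0, 0, 0]], twist=[[0, 0, 0], [0, 0, 0], [0, 0, 0], [0, 0, 0], [0, 0, 0]], grip=[1, 1, 1, 1, 1])

```text
time: 10.6
ee_pos: [0.5946, 0.0914, 0.1529]
tcp_rot: [-179.9, -0.7, 177.7]
wrist_force: [-0.2, -0.4, -0.4]
opening: 0.0856
grasp_force: 0.0
```

Emit:
move_arm(offset=[[0, 0, 0], [0, 0, 0], [0, 0, 0], [0, 0, 0], [0, 0, 0]], twist=[[0, 0, 0], [0, 0, 0], [0, 0, 0], [0, 0, 0], [0, 0, 0.02]], grip=[0, 0, 0, 0, 0])

```text
time: 11.1
ee_pos: [0.6005, 0.0918, 0.162]
tcp_rot: [-180.0, 0.1, 176.5]
wrist_force: [-0.7, -0.5, 3.7]
opening: 0.0193
grasp_force: 41.9
```

Emit:
move_arm(offset=[[0, 0, 0], [0, 0, 0], [0, 0, 0], [0, 0, 0], [0, 0, 0]], twist=[[0, 0, 0], [0, 0, 0], [0, 0, 0], [0, 0, 0], [0, 0, 0]], grip=[0, 0, 1, 1, 1])

```text
time: 11.6
ee_pos: [0.5996, 0.092, 0.1602]
tcp_rot: [180.0, -0.0, 176.6]
wrist_force: [-0.3, 0.3, -0.2]
opening: 0.0623
grasp_force: 0.0
```

Emit:
move_arm(offset=[[0, 0, -5], [0, 0, -5], [-3.15, 0, -2], [-3.15, 0, -2], [0, 0, 0]], twist=[[0, 0, 0], [0, 0, 0], [0, 0, 0], [0, 0, 0], [0, 0, 0]], grip=[1, 1, 1, 1, 1])

```text
time: 12.1
ee_pos: [0.6665, 0.0881, 0.3003]
tcp_rot: [180.0, 0.1, 176.5]
wrist_force: [-0.3, 0.3, -0.7]
opening: 0.0858
grasp_force: 0.0
```

```bash
python3 - <<'E'
from fit import *
o=bot.get_obs(); print(o['time'],o['ee_pos'],o['tcp_rot'])
p=viewer.camera('wrist'); save(p,'w5.png')
a=cv2.imread('pics/w5.png')[130:230,220:320]; cv2.imwrite('pics/c5.png',cv2.resize(a,None,fx=5,fy=5,interpolation=2))
for k,z in dict(pointer=.122,mark=.11,knob_top=.166).items():
    for r in finder.pinpoint(p,k)[:1]: print(k,round(r['p'],2),np.round(r['position'],1),np.round(at_z(p,r['position'],z,o),4))
measure(p,o,(.603,.092))
E
```

```text
12.1 [0.66645103 0.0881498  0.30031431] [1.79978140e+02 1.38215512e-01 1.76533282e+02]
pointer 0.59 [272.1 178.8] [0.653  0.0895 0.122 ]
mark 0.52 [272.  182.7] [0.6592 0.089  0.11  ]
axis [0.6017 0.0905 0.0669] 0.0017 60
mark [0.6657 0.0896] 54 ang -0.83 r 0.064
ptr [0.6517 0.0902] 83 ang -0.4 r 0.05 principal 86.49 [0.0023 0.0028]
line [0.6271 0.0911] 401 ang 1.36 r 0.0254 principal -2.25 [0.0087 0.0024]
```

View pics/c5.png

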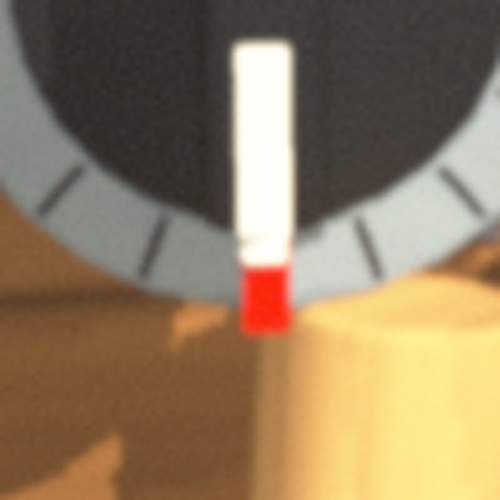

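Pointer (-2.1°) and mark (-2.3°) agree, and the white bar runs straight into the red tab at (266,265). I'll regrip at the same yaw and pull up.

Emit:
move_arm(offset=[[3.2, 0, 2], [3.2, 0, 2.2], [0, 0, 5], [0, 0, 4.8], [0, 0, 0]], twist=[[0, 0, 0], [0, 0, 0], [0, 0, 0], [0, 0, 0], [0, 0, 0]], grip=[1, 1, 1, 1, 1])

```text
time: 12.8
ee_pos: [0.5935, 0.0914, 0.1531]
tcp_rot: [-179.9, -0.7, 176.6]
wrist_force: [-0.1, -0.9, -0.9]
opening: 0.0855
grasp_force: 0.0
```

Emit:
move_arm(offset=[[0, 0, 0], [0, 0, 0], [0, 0, 0], [0, 0, 0], [0, 0, 0]], twist=[[0, 0, 0], [0, 0, 0], [0, 0, 0], [0, 0, 0], [0, 0, 0]], grip=[0, 0, 0, 0, 0], force=60)

```text
time: 13.3
ee_pos: [0.5998, 0.0919, 0.1622]
tcp_rot: [180.0, 0.1, 176.6]
wrist_force: [-1.5, -1.0, 5.2]
opening: 0.0189
grasp_force: 58.4
```

Emit:
move_arm(offset=[[0, 0, 0], [0, 0, -0.5], [0, 0, -0.5], [0, 0, -0.5], [0, 0, 0]], twist=[[0, 0, 0], [0, 0, 0], [0, 0, 0], [0, 0, 0], [0, 0, 0]], grip=[0, 0, 0, 0, 0])

```text
time: 13.8
ee_pos: [0.5996, 0.0919, 0.1764]
tcp_rot: [180.0, 0.1, 176.6]
wrist_force: [3.2, -1.7, 2.5]
opening: 0.0193
grasp_force: 59.6
```

Emit:
move_arm(offset=[[0, 0, -0.3], [0, 0, -0.3], [0, 0, 0]], twist=[[0, 0, 0], [0, 0, 0], [0, 0, 0]], grip=[0, 0, 0])

```text
time: 14.1
ee_pos: [0.5995, 0.0919, 0.1804]
tcp_rot: [-180.0, -0.0, 176.6]
wrist_force: [8.1, -0.0, -9.9]
opening: 0.0191
grasp_force: 62.9
```

```bash
python3 - <<'E'
from h import *
o=bot.get_obs(); print(o['time'],o['ee_pos'],o['wrist_force'])
s=viewer.camera('side'); save(s,'s6.png')
a,b=[cv2.resize(cv2.imread(f'pics/{n}.png')[150:240,220:330],(400,327),interpolation=2) for n in('s3','s6')]
cv2.imwrite('pics/c6.png',np.hstack([a,b]))
E
```

```text
14.1 [0.5995046  0.09194837 0.18038977] [ 8.14497863 -0.01059174 -9.94409345]
```

View pics/c6.png

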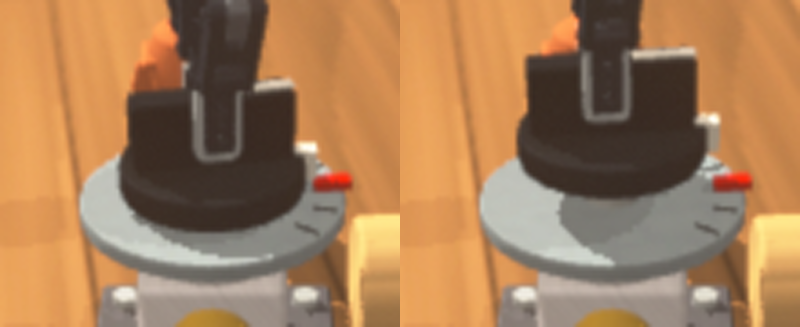

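The side view shows the knob risen, with a gap beneath it and the pointer still at the red tab. I'll pull a little more to be sure of the stop.

Emit:
move_arm(offset=[[0, 0, -0.2], [0, 0, -0.2], [0, 0, 0]], twist=[[0, 0, 0], [0, 0, 0], [0, 0, 0]], grip=[0, 0, 0])

```text
time: 14.45
ee_pos: [0.5991, 0.0919, 0.1807]
tcp_rot: [-179.9, -0.3, 176.6]
wrist_force: [12.3, 0.2, -30.1]
opening: 0.0186
grasp_force: 61.4
```

Emit:
move_arm(offset=[[0, 0, 0.3], [0, 0, 0], [0, 0, 0], [0, 0, 0], [0, 0, 0]], twist=[[0, 0, 0], [0, 0, 0], [0, 0, 0], [0, 0, 0], [0, 0, 0]], grip=[0, 1, 1, 1, 1])

```text
time: 14.95
ee_pos: [0.5989, 0.0921, 0.183]
tcp_rot: [180.0, 0.0, 176.6]
wrist_force: [-0.2, -0.2, 0.1]
opening: 0.0755
grasp_force: 0.0
```

Emit:
move_arm(offset=[[0, 0, -4], [0, 0, -4], [-3.2, 0, -4], [-3.2, 0, 0], [0, 0, 0]], twist=[[0, 0, 0], [0, 0, 0], [0, 0, 0], [0, 0, 0], [0, 0, 0]], grip=[1, 1, 1, 1, 1])

```text
time: 15.45
ee_pos: [0.6608, 0.0884, 0.2945]
tcp_rot: [-180.0, -0.0, 176.5]
wrist_force: [0.4, 0.4, -1.6]
opening: 0.0856
grasp_force: 0.0
```

```bash
python3 - <<'E'
from fit import *
o=bot.get_obs(); print(o['time'],o['ee_pos'],o['tcp_rot'],o['q'].round(1))
p=viewer.camera('wrist'); save(p,'w7.png')
s=viewer.camera('side'); save(s,'s7.png')
a=cv2.resize(cv2.imread('pics/w7.png')[120:228,210:342],(400,327),interpolation=2)
b=cv2.resize(cv2.imread('pics/s7.png')[150:240,220:330],(400,327),interpolation=2)
cv2.imwrite('pics/c7.png',np.hstack([a,b]))
measure(p,o,(.603,.092),lift=.018)
t=viewer.camera('top')
for n,q in (('side',s),('top',t)):
  for k in ('lever_tip','valve_axis'):
    for r in finder.pinpoint(q,k)[:1]: print(n,k,round(r['p'],2),np.round(r['position'],1),np.round(at_z(q,r['position'],.094,o),4))
E
```

```text
15.45 [0.66078913 0.08839802 0.29450014] [-1.79987744e+02 -3.38643721e-02  1.76541913e+02] [  7.6  24.1  37.8 103.8  -0.   11.1]
axis [0.6016 0.0904 0.0668] 0.0017 60
mark [0.6676 0.089 ] 22 ang -1.24 r 0.066
ptr [0.6512 0.0899] 106 ang -0.65 r 0.0496 principal 82.0 [0.0023 0.0029]
line [0.6276 0.0909] 457 ang 1.02 r 0.026 principal -2.81 [0.0087 0.0024]
side lever_tip 0.8 [177.2 285.7] [ 0.434  -0.0835  0.094 ]
side valve_axis 0.92 [275.6 284.5] [ 0.5685 -0.1032  0.094 ]
top valve_axis 0.63 [381.6 227.8] [ 0.5646 -0.1025  0.094 ]
```

View pics/c7.png

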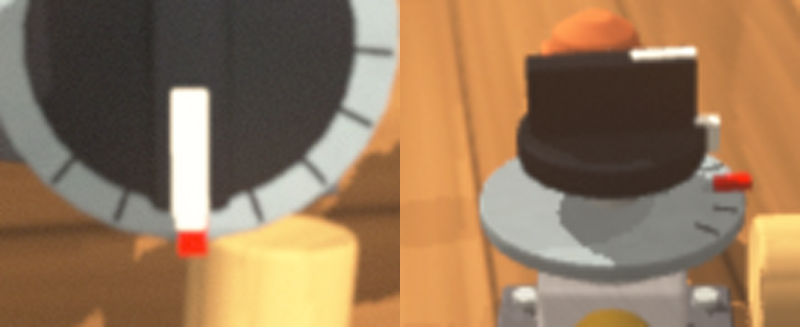

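The knob is up and the pointer lines up with the red tab (wrist crop 190,240); the knob stays raised after release. Next is the lever: I'll shut the fingers, go to its +y side and descend.

Emit:
move_arm(offset=[[3.69, -2.89, 0], [3.69, -2.89, 0], [3.69, -2.89, 0], [3.69, -2.89, 0], [3.69, -2.89, 0]], twist=[[0, 0, 0], [0, 0, 0], [0, 0, 0], [0, 0, 0], [0, 0, 0]], grip=[1, 0, 0, 0, 0])

```text
time: 16.3
ee_pos: [0.4627, -0.0452, 0.2964]
tcp_rot: [-180.0, 0.1, 176.6]
wrist_force: [0.1, -0.4, 1.0]
opening: 0.0281
grasp_force: 0.0
```

Emit:
move_arm(offset=[[0, 0, 4.8], [0, 0, 4.8], [0, 0, 4.8], [0, 0, 4.8], [0, 0, 0]], twist=[[0, 0, 0], [0, 0, 0], [0, 0, 0], [0, 0, 0], [0, 0, 0]], grip=[0, 0, 0, 0, 0])

```text
time: 16.8
ee_pos: [0.4609, -0.0441, 0.0986]
tcp_rot: [180.0, -0.5, 176.6]
wrist_force: [-1.4, 0.0, 0.7]
opening: 0.0001
grasp_force: 0.0
```

Emit:
move_arm(offset=[[0, -0.5, 0], [0, -0.5, 0], [0, -0.5, 0], [0, -0.5, 0]], twist=[[0, 0, 0], [0, 0, 0], [0, 0, 0], [0, 0, 0]], grip=[0, 0, 0, 0])

```text
time: 17.2
ee_pos: [0.4649, -0.0653, 0.1061]
tcp_rot: [-180.0, 0.2, 176.6]
wrist_force: [0.1, 0.5, -0.3]
opening: -0.0004
grasp_force: 0.0
```

Emit:
move_arm(offset=[[0.07, -2, 0.3], [0.06, -2, 0], [-0.45, -1.8, 0], [-0.52, -1.8, 0], [0, 0, 0]], twist=[[0, 0, 0], [0, 0, 0], [0, 0, 0], [0, 0, 0], [0, 0, 0]], grip=[0, 0, 0, 0, 0])

```text
time: 17.7
ee_pos: [0.4683, -0.1427, 0.1019]
tcp_rot: [-180.0, 0.1, 176.5]
wrist_force: [-0.8, 0.1, 0.2]
opening: -0.0002
grasp_force: 0.0
```

Emit:
move_arm(offset=[[-1.05, -1.53, 0], [-1.1, -1.53, 0], [-1.12, -0.9, 0], [-1.12, -0.82, 0], [0, 0, 0]], twist=[[0, 0, 0], [0, 0, 0], [0, 0, 0], [0, 0, 0], [0, 0, 0]], grip=[0, 0, 0, 0, 0])

```text
time: 18.2
ee_pos: [0.5094, -0.1915, 0.1013]
tcp_rot: [-180.0, 0.0, 176.5]
wrist_force: [-0.5, 0.2, -0.1]
opening: -0.0001
grasp_force: 0.0
```

Emit:
move_arm(offset=[[-0.55, -0.26, 0], [-0.55, -0.26, 0], [-0.3, -0.1, 0], [0, 0, 0]], twist=[[0, 0, 0], [0, 0, 0], [0, 0, 0], [0, 0, 0]], grip=[0, 0, 0, 0])

```text
time: 18.6
ee_pos: [0.5227, -0.1983, 0.1013]
tcp_rot: [-180.0, 0.0, 176.6]
wrist_force: [-0.0, -0.2, 0.5]
opening: -0.0002
grasp_force: 0.0
```

Emit:
move_arm(offset=[[-0.4, -0.1, 0], [-0.4, -0.1, 0], [0, 0, 0]], twist=[[0, 0, 0], [0, 0, 0], [0, 0, 0]], grip=[0, 0, 0])

```text
time: 18.9
ee_pos: [0.5289, -0.2005, 0.101]
tcp_rot: [180.0, -0.2, 176.6]
wrist_force: [-10.3, 3.8, 4.3]
opening: -0.0004
grasp_force: 5.5
```

```bash
python3 - <<'E'
from h import *
o=bot.get_obs(); print(o['time'],o['ee_pos'],o['wrist_force'])
s=viewer.camera('side'); save(s,'s8.png')
for k in ('lever_tip','valve_axis'):
    for r in finder.pinpoint(s,k)[:1]: print(k,round(r['p'],2),np.round(r['position'],1),np.round(at_z(s,r['position'],.094,o),4))
E
```

```text
18.9 [ 0.52890176 -0.20046746  0.10098536] [-10.34203894   3.77586987   4.34229296]
lever_tip 0.72 [272.2 367.6] [ 0.5449 -0.2357  0.094 ]
valve_axis 0.65 [277.7 284.5] [ 0.5713 -0.1037  0.094 ]
```

The lever tip is at (0.545,-0.236), as predicted for fully open, and the push is meeting the stop. One more small push, then I'll back off and rise.

Emit:
move_arm(offset=[[-0.3, 0, 0], [0, 0, 0]], twist=[[0, 0, 0], [0, 0, 0]], grip=[0, 0])

```text
time: 19.25
ee_pos: [0.5294, -0.2005, 0.1009]
tcp_rot: [180.0, -0.5, 176.5]
wrist_force: [-23.5, 4.1, 11.3]
opening: 0.0001
grasp_force: 12.4
```

Emit:
move_arm(offset=[[1.5, 0, 0], [3, 0, 0], [0, 0, -4.5], [0, 0, -4.5], [0, 0, -4.5]], twist=[[0, 0, 0], [0, 0, 0], [0, 0, 0], [0, 0, 0], [0, 0, 0]], grip=[0, 0, 0, 0, 0])

```text
time: 19.75
ee_pos: [0.488, -0.1983, 0.2379]
tcp_rot: [-180.0, 0.0, 176.6]
wrist_force: [1.3, -0.5, 0.1]
opening: 0.0002
grasp_force: 0.0
```

Emit:
move_arm(offset=[[5, 0, 0], [5, 0, 0], [5, 0, 0], [0, 0, 0]], twist=[[0, 0, 0], [0, 0, 0], [0, 0, 0], [0, 0, 0]], grip=[1, 1, 1, 1])

```text
time: 20.15
ee_pos: [0.335, -0.189, 0.2377]
tcp_rot: [-179.9, 0.1, 176.5]
wrist_force: [0.7, -0.1, 0.3]
opening: 0.0584
grasp_force: 0.0
```

```bash
python3 - <<'E'
from h import *
o=bot.get_obs(); print(o['time'],o['ee_pos'],o['wrist_force'])
s=viewer.camera('side'); t=viewer.camera('top'); save(s,'s9.png'); save(t,'t9.png')
cv2.imwrite('pics/c9.png',np.hstack([cv2.resize(cv2.imread(f'pics/{n}.png')[90:410,150:440],(400,441)) for n in('s9','t9')]))
for n,q in (('s',s),('t',t)):
  for k,z in dict(lever_tip=.094,valve_axis=.094,pointer=.14,mark=.11,tin=0,mallet=0,maquette=0).items():
    for r in finder.pinpoint(q,k)[:1]: print(n,k,round(r['p'],2),np.round(at_z(q,r['position'],z,o),4))
E
```

```text
20.15 [ 0.33498605 -0.18896519  0.23769477] [ 0.70046535 -0.06440669  0.32480022]
s lever_tip 0.97 [ 0.5468 -0.235   0.094 ]
s valve_axis 0.84 [ 0.5656 -0.1077  0.094 ]
s pointer 0.97 [0.6556 0.0779 0.14  ]
s mark 0.48 [0.659  0.0955 0.11  ]
s tin 0.58 [ 0.7486 -0.125  -0.    ]
s mallet 0.96 [ 0.783   0.1129 -0.    ]
t lever_tip 0.95 [ 0.544  -0.2383  0.094 ]
t valve_axis 0.91 [ 0.5665 -0.1031  0.094 ]
t pointer 0.75 [0.6557 0.0932 0.14  ]
t mark 0.49 [0.6538 0.0922 0.11  ]
t tin 0.78 [ 0.7471 -0.1295  0.    ]
t mallet 0.78 [0.7858 0.107  0.    ]
t maquette 0.86 [0.6236 0.2751 0.    ]
```

View pics/c9.png

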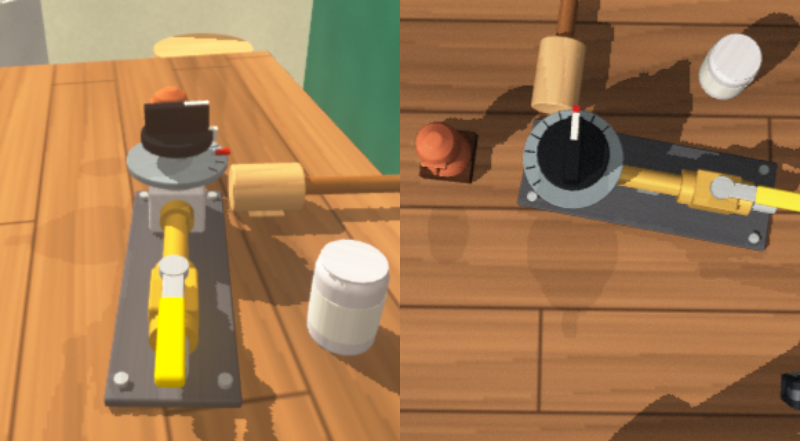

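The lever is in line with the pipe, the pointer is at the red tab (crop 576,112) and the other things haven't moved. I'll check that the knob is unchanged since the lift, then hand in.

```bash
python3 - <<'E'
from h import *
a,b=[cv2.imread(f'pics/{n}.png')[160:240,230:330].astype(int) for n in('s7','s9')]
d=abs(a-b).max(2); print((d>40).sum(), d.mean())
if (d>40).sum()<150: print(bot.job_done())
E
```

```text
0 2.635875
the job is handed in; nothing more can be done
None
```

The job is done and handed in: the knob pointer is at the red mark (within about 0.5°), the knob was then pulled up to its stop, and the valve lever was swung fully open after that. The other things are where they stood, and the gripper is clear of everything; it took about 20 s of the 66 s allowed.

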